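# Put away the mould hardware

## Robot

A 6-joint arm with a two-finger parallel gripper is mounted at the origin on the work surface. World frame = base frame: x ahead of the robot, y to its left, z up, the work surface at z = 0. Lengths are in m, angles in rad, forces in N, time in s.
With the tool pointing down it reaches from about 0.375 to 0.9 m from the base axis. Payload 3.1 kg.
Tool frame: the origin (TCP) lies where the fingers leave the gripper's body, on its centre line; the fingertips stand 73 mm ahead of it and the grasp point (between the pads) lies 54 mm ahead of it; z points along the fingers, y is the line along which they close (so a half turn about z gives the same grasp; the last joint's range is limited). The gripper opens to 85 mm and grips with 20 to 120 N. Pads are 22 mm wide; open, the fingers measure 114 mm over their backs; the gripper's body (76 mm by 85 mm) begins 54 mm behind the grasp point. The pads swing forward as they close: fully open they stand 13 mm farther back than shut.
Start: joints at [-1.423, 0.527, 1.433, -0, 1.181, -0.178], TCP at [0.2, -0.592, 0.304] pointing down, gripper open.
Joint ranges: [-3.08, 3.08], [-0.75, 2.2], [0.22, 2.44], [-1.43, 4.57], [0, 2.65], [-2.85, 2.85]. Speed limits (rad/s): [2.79, 2.79, 3.14, 3.14, 3.14, 3.14].

## Interface

Orientations are given as a unit quaternion [x, y, z, w].
In Python, from station import manip gives the robot as it stands.
- The arm moves only by the shell command python3 -m crank 'ROWS' [FORCE]. ROWS is JSON, a list of rows, each an object with "dp": the shift along the tool's x, y, z normalised to -1 to 1, where 1 is 50 cm, a list of three; "delta_rot": the turn, a rotation vector about the tool's x, y, z normalised to -1 to 1, where 1 is 2 pi rad, a list of three; "fingers": the opening, from -1 (shut) to 1 (fully open). A call has 1 to 12 rows; each row shifts and turns the commanded pose from where the row before left it, along the tool's axes as they then stand; what a row does not reach is not made up. A row lasts 1/12 s, in which the tool goes at most 41.7 mm and 7.16 degrees, less where a joint would pass 70% of its speed; a pose out of reach is approached as far as the arm can. A call with a number of a shift or a turn outside -1 to 1 is refused whole. A call with a gripper value outside its range is refused whole. The fingers move at their own pace and stop on an object; FORCE is the grip in N (left out, the last holds). Time passes only in rows, so rows that do not move let the fingers close. It gives the time, the measured TCP pose, the force, the opening and the grip force at its end, in the units of the state.
- manip.sense(): the state, without advancing time (a new reading comes with each control period).
- manip.snapshot(name): name is "scene" or "top"; returns (picture, depth): 480x640x3 uint8, red, green, blue; 480x640 float32, m along the optical axis (not along the pixel's ray), 0 where there is no reading.
- manip.camera_model(name): a dict with "fx", "fy", "cx", "cy" (pixels), "origin" and "attitude" of the camera in the world. Camera axes: x right, y up, looking along -z (the intrinsics and any distortion apply to the point x, -y, -z); pixel columns grow to the right and rows downward; lengths in m; the calibration is good to about 2 mm. A picture is of the moment at which its call begins. camera_model takes no time and is no camera call.
- manip.sign_off(): hands the job in; it is judged then, once.
The state is a dict: "t": time; "q": joint angles; "qd": joint speeds; "tau": joint torques, N m; "tcp_pos": TCP position; "tool_rot": TCP orientation; "force": force on the tool from outside, world axes, zero at the start; "ft_torque": the same for the moment, N m; "finger_gap": opening from 0.0 (shut) to 1.0 (fully open); "gripper_force": force on a finger pad.
Only numpy, scipy, OpenCV 4.12 (cv2) and the standard library are available. Lean on these libraries where they do the work, as an engineer would, in place of code of your own. Each camera call takes 0.05 s, during which the arm holds its last target. There are 200 camera calls.

## Task

Pull the spring clip sideways out of the mould's guide pin and lay it flat in the middle of the round metal dish; stand one steel hand nut upright in each bay of the narrow tray with two square bays, and lay one dark wooden bar lengthwise in each groove of the broad rack with two long grooves, everything down on the floor of its place. Do not knock over or shove the paste pot.

Things in the scene. Friction and masses are not known exactly. Their poses are not given: they have to be found in the camera images.
- clip_mid (a point): Rigid R-clip of 5 mm steel wire, 30 g, level, 72 long (x), 31 wide (y). Point: its middle, at mid-wire, 45.5 mm above the table at the start. Grasp its loop, 31 mm outside diameter, centred 20.5 mm along -x, free space below; fingers close along y. Legs point to +x, the straight one (6.5 mm to -y) through the pin. It sits loosely: pull it level about 40 mm along its -x to clear the pin.
- post: Fixed wooden mould with the upright pin. Origin: on the pin's axis at table level. Block 84 wide (y), 40 high, from 20 mm before the pin (-x) to 62 mm behind; a 3 mm washer, 38 diameter, on it. Pin 18 diameter, top 64 mm above the table; cross hole along x, 7 wide, 43 to 49.6 above the table. The clip's loop overhangs the block at -x; clip and mould x are parallel at the start.
- nut_a_center (a point): Steel knurled hand nut, standing: knurled body 36 mm diameter on a flange 44 mm diameter and 8 mm thick at the bottom, 38 mm tall in all, about 180 g. The point is on its axis, half-way up (19 mm above its underside); z up, x and y of no account. The two hand nuts are alike.
- nut_b_center (a point): Steel knurled hand nut, standing: knurled body 36 mm diameter on a flange 44 mm diameter and 8 mm thick at the bottom, 38 mm tall in all, about 180 g. The point is on its axis, half-way up (19 mm above its underside); z up, x and y of no account. The two hand nuts are alike.
- bar_a_center (a point): Dark hardwood pressing bar, 100 mm long (its x) by 28 mm wide (its y) by 34 mm tall (z), about 70 g. The point is its centre. The two bars are alike.
- bar_b_center (a point): Dark hardwood pressing bar, 100 mm long (its x) by 28 mm wide (its y) by 34 mm tall (z), about 70 g. The point is its centre. The two bars are alike.
- nut_tray: Fixed light-wood tray, cork-lined, for the hand nuts, 72 mm (its x) by 138 mm (its y), 12 mm high, walls 4 mm thick, floor at most 5 mm thick. A wall across the middle makes two bays, each about 64 by 63 mm inside, centred 34 mm from the origin along +y and -y. Origin: centre of its underside, on the table; z up.
- bar_rack: Fixed light-wood rack, cork-lined, for the bars, 132 mm (its x) by 118 mm (its y), 12 mm high, walls 6 mm thick, floor at most 6 mm thick. A wall along its x in the middle makes two long grooves, each 120 mm (x) by 50 mm (y) inside, centred 28 mm from the origin along +y and -y. Origin: centre of its underside, on the table; z up.
- dish: Fixed shallow round aluminium dish for the clip, 126 mm outside diameter at the rim, 12 mm high, wall 2 mm, floor 3 mm thick. Origin: centre of its underside, on the table.
- paste_pot: Bystander: small amber glass pot with a white lid, 52 mm diameter, 55 mm tall, standing on the table. Origin: centre of its underside. To be left alone.
Not all that is in view belongs to the job. Leave any pink or red look-alike of the part that bears bar_a_center alone.

How it is judged:
At the end, for the whole second after the job is handed in: Clip flat on the dish's floor, middle within 25 mm of its centre; in each tray bay one nut upright (0.15 rad), within 12 mm of the bay's centre along each axis; in each rack groove one bar on the floor, within 14 mm of its centre along each axis and 0.3 rad of its direction; all at rest (horizontal distance between clip_mid and dish below 0.025 m and z of clip_mid in the frame of dish below 0.01 m and angle between clip_mid's own z axis and vertical below 0.2 rad and (((x of nut_a_center in the frame of nut_tray between -0.012 and 0.012 m and y of nut_a_center in the frame of nut_tray between 0.022 and 0.046 m and z of nut_a_center in the frame of nut_tray below 0.028 m and angle between nut_a_center's own z axis and vertical below 0.15 rad) and (x of nut_b_center in the frame of nut_tray between -0.012 and 0.012 m and y of nut_b_center in the frame of nut_tray between -0.046 and -0.022 m and z of nut_b_center in the frame of nut_tray below 0.028 m and angle between nut_b_center's own z axis and vertical below 0.15 rad)) or ((x of nut_a_center in the frame of nut_tray between -0.012 and 0.012 m and y of nut_a_center in the frame of nut_tray between -0.046 and -0.022 m and z of nut_a_center in the frame of nut_tray below 0.028 m and angle between nut_a_center's own z axis and vertical below 0.15 rad) and (x of nut_b_center in the frame of nut_tray between -0.012 and 0.012 m and y of nut_b_center in the frame of nut_tray between 0.022 and 0.046 m and z of nut_b_center in the frame of nut_tray below 0.028 m and angle between nut_b_center's own z axis and vertical below 0.15 rad))) and (((x of bar_a_center in the frame of bar_rack between -0.014 and 0.014 m and y of bar_a_center in the frame of bar_rack between 0.014 and 0.042 m and z of bar_a_center in the frame of bar_rack below 0.027 m and angle between the x axis of bar_a_center and the x axis of bar_rack, either way round below 0.3 rad) and (x of bar_b_center in the frame of bar_rack between -0.014 and 0.014 m and y of bar_b_center in the frame of bar_rack between -0.042 and -0.014 m and z of bar_b_center in the frame of bar_rack below 0.027 m and angle between the x axis of bar_b_center and the x axis of bar_rack, either way round below 0.3 rad)) or ((x of bar_a_center in the frame of bar_rack between -0.014 and 0.014 m and y of bar_a_center in the frame of bar_rack between -0.042 and -0.014 m and z of bar_a_center in the frame of bar_rack below 0.027 m and angle between the x axis of bar_a_center and the x axis of bar_rack, either way round below 0.3 rad) and (x of bar_b_center in the frame of bar_rack between -0.014 and 0.014 m and y of bar_b_center in the frame of bar_rack between 0.014 and 0.042 m and z of bar_b_center in the frame of bar_rack below 0.027 m and angle between the x axis of bar_b_center and the x axis of bar_rack, either way round below 0.3 rad))) and linear speed of each of clip, nut_a, nut_b, bar_a, bar_b below 0.02 m/s); the robot touches nothing.
It fails at once if the paste pot is knocked over or shoved more than 30 mm (angle between paste_pot's own z axis and vertical above 0.5 rad or distance of paste_pot from where it was at the start of the episode above 0.03 m).
It also fails if it takes over 128 s, if anything falls off the work surface, if the arm or the gripper's body presses on something with over 40 N, if the wrist force passes 120 N, or if a joint passes its speed limit or range.

## Working session

There is one attempt and no reset: what is moved stays moved. The work goes in short steps, Python scripts to look and compute and a shell command to move; the robot and the scene stay as the last step left them, time stands still between calls to the robot, and variables do not carry over. Pictures are saved under pics/ and viewed, at most 14 in all, crops included, and the job is handed in when it is done.

```bash
mkdir -p pics; ls
python3 - <<'E'
from station import manip
import cv2,numpy as np
for n in("scene","top"):
    p,d=manip.snapshot(n); cv2.imwrite(f"pics/{n}0.png",p[:,:,::-1]); np.save(f"{n}0.npy",d)
    print(n,manip.camera_model(n))
print(manip.sense())
E
```

```text
pics
scene {'fx': 591.9806815768223, 'fy': 591.9806815768223, 'cx': 318.2824777942278, 'cy': 240.58440019280812, 'origin': array([ 0.88230737, -0.50665233,  0.97759716]), 'attitude': array([0.27653658, 0.09494952, 0.33247719, 0.89664432])}
top {'fx': 514.0853773021557, 'fy': 514.0853773021557, 'cx': 315.6115222163563, 'cy': 238.0398357146243, 'origin': array([0.383163  , 0.00469206, 1.27065699]), 'attitude': array([-0.03339916,  0.02669495,  0.70916184, -0.70374808])}
{'t': 0.1, 'q': array([-1.42350681e+00,  5.28392452e-01,  1.43376131e+00, -4.92589676e-06,
        1.18141983e+00, -1.78494775e-01]), 'qd': array([-0.00209051, -0.00214839, -0.00159435, -0.00050308, -0.00050705,
       -0.00187407]), 'tau': array([ 2.24289681e-05, -4.43305564e+01, -1.78586680e+01, -1.75309469e-04,
        3.89812281e-03,  1.74514423e-05]), 'tcp_pos': array([ 0.19998778, -0.59161138,  0.3030236 ]), 'tool_rot': array([ 9.86761747e-01,  1.62173588e-01,  1.31759450e-05, -9.90386226e-04]), 'force': array([ 0.21525114,  0.38935492, -0.13988468]), 'ft_torque': array([-0.00628806, -0.01405947,  0.03244623]), 'gripper_force': 0.0, 'finger_gap': 1.0012309825204815}
```

View pics/top0.png

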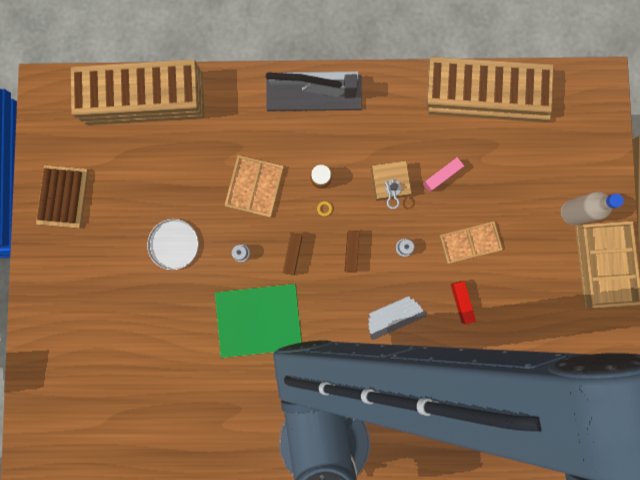

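View pics/scene0.png

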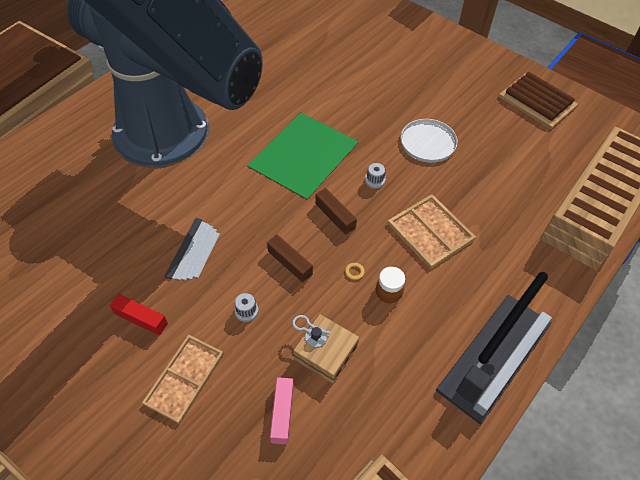

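Top view: the dish is at about (173,245), nuts at (240,253) and (405,247), bars at (296,253) and (353,251). The rack is at (255,186), the nut tray at (471,242), the clip and pin at (393,190), and the pot at (321,175). Next I'll enlarge crops.

```bash
cat > h.py <<'E'
import numpy as np
from scipy.spatial.transform import Rotation as R
from station import manip
def px2w(name,u,v,z):
    c=manip.camera_model(name)
    d=R.from_quat(c["attitude"]).apply([(u-c["cx"])/c["fx"],-(v-c["cy"])/c["fy"],-1.])
    o=np.asarray(c["origin"]); return (o+d*(z-o[2])/d[2])
E
python3 - <<'E'
import cv2
a=cv2.imread("pics/top0.png")
for n,x in(("l",142),("r",312)):
    c=cv2.resize(a[145:285,x:x+200],None,fx=4,fy=4,interpolation=cv2.INTER_CUBIC)
    cv2.imwrite(f"pics/top0{n}.png",c)
s=cv2.imread("pics/scene0.png")
cv2.imwrite("pics/sc0.png",cv2.resize(s[295:385,265:385],None,fx=6,fy=6,interpolation=cv2.INTER_CUBIC))
E
```

```text
(no output)
```

View pics/top0l.png

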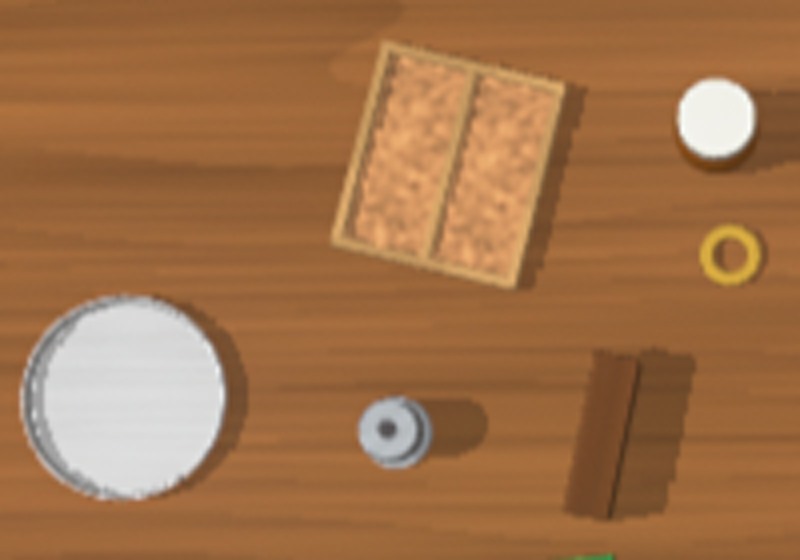

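View pics/top0r.png

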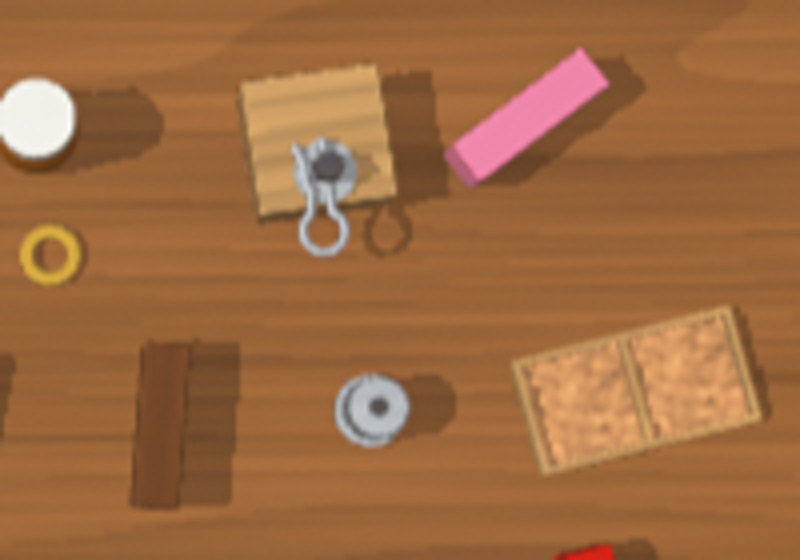

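View pics/sc0.png

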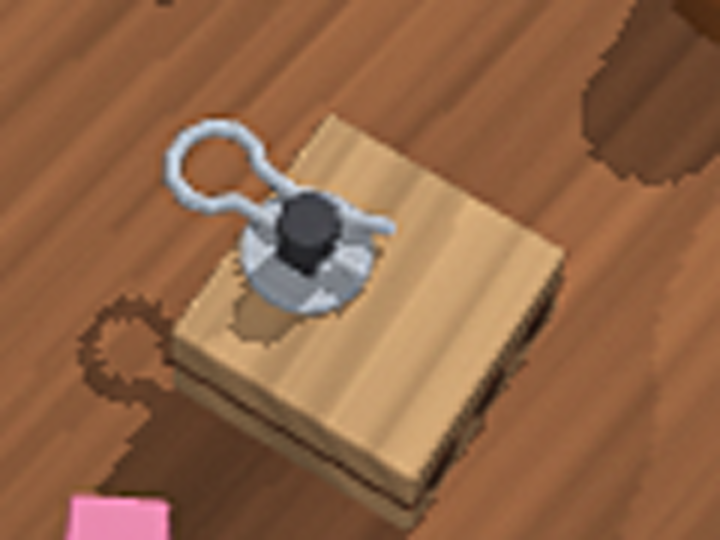

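Crops show clear outlines: rack corners, dish rim, nut holes, bar tops, tray corners, block top and clip loop (loop centre at crop r (324,232), pin top (329,166)). I'll convert these to world positions and refine with the scene camera as a check.

Run:
```python
from h import *
import json
np.set_printoptions(precision=4,suppress=True)
def P(side,x,y,z): return px2w("top",{"l":142,"r":312}[side]+(x+.5)/4-.5,145+(y+.5)/4-.5,z)[:2]
def quad(n,s,pts,z):
    w=np.array([P(s,*p,z) for p in pts]);c=w.mean(0)
    e=[w[(i+1)%4]-w[i] for i in range(4)]
    print(n,c,"sides",[round(float(np.linalg.norm(v))*1000,1) for v in e],"ang",[round(float(np.degrees(np.arctan2(v[1],v[0]))),1) for v in e])
quad("rack","l",[(386,41),(566,86),(518,289),(332,243)],.012)
quad("barA","l",[(596,351),(639,360),(610,520),(566,513)],.034)
quad("barB","r",[(143,342),(189,344),(180,507),(131,505)],.034)
quad("tray","r",[(513,360),(733,308),(762,418),(545,473)],.012)
quad("block","r",[(239,85),(377,66),(397,194),(260,218)],.04)
for n,s,x,y,z in[("dish","l",125,398,.012),("nutA","l",387,430,.038),("nutB","r",379,407,.038),("loop","r",324,232,.0455),("pin","r",329,166,.064),("pot","l",716,118,.055)]: print(n,P(s,x,y,z))
for n,u,v,z in[("nutA",376,168.5,.038),("nutB",244,300,.038),("dish",429,139.5,.012),("loop",265+217/6,295+167/6,.0455),("pin",265+308/6,295+212/6,.064)]: print("scene",n,px2w("scene",u,v,z)[:2])
```

```text
rack [0.6221 0.1676] sides [116.1, 130.4, 118.9, 131.0] ang [-104.8, 166.8, 75.6, -14.5]
barA [0.4515 0.0724] sides [26.6, 97.9, 26.8, 99.3] ang [-102.3, 169.5, 80.6, -10.6]
barB [ 0.4573 -0.0709] sides [27.8, 98.4, 29.4, 98.6] ang [-93.0, 176.0, 87.2, -4.9]
tray [ 0.4776 -0.3646] sides [139.1, 69.4, 137.2, 71.6] ang [-77.1, -167.4, 103.7, 14.2]
block [ 0.6283 -0.1681] sides [84.6, 79.4, 84.1, 82.5] ang [-82.6, -172.5, 99.5, 7.9]
dish [0.4783 0.3677]
nutA [0.4558 0.202 ]
nutB [ 0.4664 -0.2016]
loop [ 0.5715 -0.1697]
pin [ 0.6082 -0.1708]
pot [0.6406 0.0027]
scene nutA [0.4541 0.2012]
scene nutB [ 0.4637 -0.2009]
scene dish [0.4798 0.3665]
scene loop [ 0.5734 -0.1706]
scene pin [ 0.6081 -0.171 ]
```

```bash
cat > plan.py <<'E'
# plan.py x y psi_deg z_of_grasp_point : rows needed (turn first, then shift in turned tool axes)
import sys; from h import *
x,y,psi,z=map(float,sys.argv[1:5]); s=manip.sense()
Rc=R.from_quat(s["tool_rot"]); a=np.radians(psi)
Rt=R.from_matrix(np.array([[np.cos(a),np.sin(a),0],[np.sin(a),-np.cos(a),0],[0,0,-1]]))
rv=(Rc.inv()*Rt).as_rotvec()/(2*np.pi)
d=Rt.inv().apply(np.array([x,y,z+.054])-s["tcp_pos"])/.5
m=Rc.as_matrix()
print("t %.1f gp"%s["t"],(s["tcp_pos"]+m[:,2]*.054).round(4),"psi %.1f"%np.degrees(np.arctan2(m[1,0],m[0,0])),"gap %.3f F %s"%(s["finger_gap"],s["force"].round(1)))
print("rot",rv.round(4),"rows",int(np.ceil(np.abs(rv).max()/.0199)),"| dp",d.round(4),"rows>=",int(np.ceil(np.linalg.norm(d[:2])/.08)))
E
python3 plan.py 0.5705 -0.1703 8 0.18
```

```text
t 0.1 gp [ 0.2    -0.5915  0.249 ] psi 18.7 gap 1.001 F [ 0.2  0.4 -0.1]
rot [-0.0003 -0.      0.0296] rows 2 | dp [ 0.8511 -0.7313  0.138 ] rows>= 15
```

```bash
python3 -m crank '[{"dp":[0,0,0],"delta_rot":[0,0,0.0148],"fingers":0.6},{"dp":[0,0,0],"delta_rot":[0,0,0.0148],"fingers":0.6},{"dp":[0.0532,-0.0457,0.0086],"delta_rot":[0,0,0],"fingers":0.6},{"dp":[0.0532,-0.0457,0.0086],"delta_rot":[0,0,0],"fingers":0.6},{"dp":[0.0532,-0.0457,0.0086],"delta_rot":[0,0,0],"fingers":0.6},{"dp":[0.0532,-0.0457,0.0086],"delta_rot":[0,0,0],"fingers":0.6},{"dp":[0.0532,-0.0457,0.0086],"delta_rot":[0,0,0],"fingers":0.6},{"dp":[0.0532,-0.0457,0.0086],"delta_rot":[0,0,0],"fingers":0.6},{"dp":[0.0532,-0.0457,0.0086],"delta_rot":[0,0,0],"fingers":0.6},{"dp":[0.0532,-0.0457,0.0086],"delta_rot":[0,0,0],"fingers":0.6},{"dp":[0.0532,-0.0457,0.0086],"delta_rot":[0,0,0],"fingers":0.6},{"dp":[0.0532,-0.0457,0.0086],"delta_rot":[0,0,0],"fingers":0.6}]' 40
python3 -m crank '[{"dp":[0.0532,-0.0457,0.0086],"delta_rot":[0,0,0],"fingers":0.6},{"dp":[0.0532,-0.0457,0.0086],"delta_rot":[0,0,0],"fingers":0.6},{"dp":[0.0532,-0.0457,0.0086],"delta_rot":[0,0,0],"fingers":0.6},{"dp":[0.0532,-0.0457,0.0086],"delta_rot":[0,0,0],"fingers":0.6},{"dp":[0.0532,-0.0457,0.0086],"delta_rot":[0,0,0],"fingers":0.6},{"dp":[0.0532,-0.0457,0.0086],"delta_rot":[0,0,0],"fingers":0.6},{"dp":[0,0,0],"delta_rot":[0,0,0],"fingers":0.6},{"dp":[0,0,0],"delta_rot":[0,0,0],"fingers":0.6}]'
python3 plan.py 0.5705 -0.1703 8 0.0535
```

```text
t: 1.1
tcp_pos: [0.4324, -0.3271, 0.2604]
tool_rot: [0.998, 0.07, -0.0, -0.0]
force: [0.3, -0.5, 0.4]
finger_gap: 0.797
gripper_force: 0.0
t: 1.77
tcp_pos: [0.5711, -0.1688, 0.2343]
tool_rot: [0.997, 0.072, -0.001, -0.0]
force: [-0.2, -0.4, 0.3]
finger_gap: 0.799
gripper_force: 0.0
t 1.8 gp [ 0.5711 -0.1688  0.1803] psi 8.2 gap 0.799 F [-0.2 -0.4  0.3]
rot [-0.0001  0.0002  0.0007] rows 1 | dp [-0.0016  0.0027  0.2536] rows>= 1
```

```bash
python3 -m crank '[{"dp":[-0.0016,0.0027,0.05],"delta_rot":[0,0,0.0005],"fingers":0.6},{"dp":[0,0,0.05],"delta_rot":[0,0,0],"fingers":0.6},{"dp":[0,0,0.05],"delta_rot":[0,0,0],"fingers":0.6},{"dp":[0,0,0.04],"delta_rot":[0,0,0],"fingers":0.6},{"dp":[0,0,0.04],"delta_rot":[0,0,0],"fingers":0.6},{"dp":[0,0,0.0236],"delta_rot":[0,0,0],"fingers":0.6},{"dp":[0,0,0],"delta_rot":[0,0,0],"fingers":0.6},{"dp":[0,0,0],"delta_rot":[0,0,0],"fingers":0.6}]' 
python3 plan.py 0.5705 -0.1703 8 0.0535
python3 - <<'E'
from station import manip
import cv2
p,d=manip.snapshot("scene"); cv2.imwrite("pics/s1.png",cv2.resize(p[230:410,220:430,::-1],None,fx=3.3,fy=3.3,interpolation=cv2.INTER_CUBIC))
E
```

```text
t: 2.43
tcp_pos: [0.5694, -0.1729, 0.1081]
tool_rot: [0.998, 0.068, -0.001, -0.0]
force: [-1.1, 0.3, 0.2]
finger_gap: 0.801
gripper_force: 0.0
t 2.4 gp [ 0.5694 -0.1729  0.0541] psi 7.8 gap 0.801 F [-1.1  0.3  0.2]
rot [-0.0001  0.0002 -0.0006] rows 1 | dp [ 0.0028 -0.0048  0.0011] rows>= 1
```

View pics/s1.png

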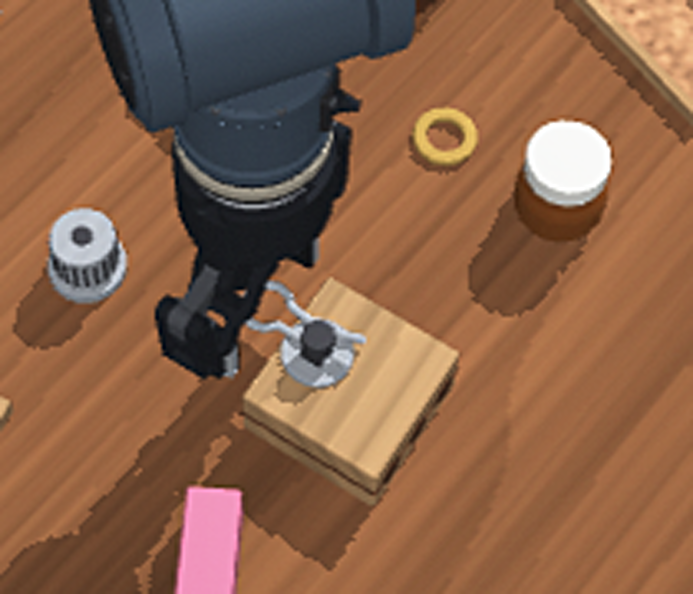

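The gripper straddles the loop just before the block, and the clip is untouched (legs at about (300,325)). I'll re-read the pose and then close.

```bash
python3 plan.py 0.5705 -0.1703 8 0.0535; python3 -m crank '[{"dp":[0,0,0],"delta_rot":[0,0,0],"fingers":0.6},{"dp":[0,0,0],"delta_rot":[0,0,0],"fingers":0.6}]'; python3 plan.py 0.5705 -0.1703 8 0.0535
```

```text
t 2.5 gp [ 0.5701 -0.173   0.0549] psi 7.8 gap 0.802 F [ 0.1 -0.   1. ]
rot [ 0.0001 -0.0001 -0.0006] rows 1 | dp [ 0.0015 -0.0052  0.0029] rows>= 1
t: 2.65
tcp_pos: [0.5706, -0.1727, 0.1097]
tool_rot: [0.998, 0.068, 0.001, 0.001]
force: [-0.2, 0.1, 0.1]
finger_gap: 0.795
gripper_force: 0.0
t 2.6 gp [ 0.5708 -0.1727  0.0557] psi 7.8 gap 0.795 F [-0.2  0.1  0.1]
rot [ 0.0003 -0.0004 -0.0005] rows 1 | dp [ 0.0004 -0.0047  0.0044] rows>= 1
```

```bash
python3 -m crank '[{"dp":[0,-0.0045,0.003],"delta_rot":[0,0,0],"fingers":0.2},{"dp":[0,0,0],"delta_rot":[0,0,0],"fingers":0},{"dp":[0,0,0],"delta_rot":[0,0,0],"fingers":-0.15},{"dp":[0,0,0],"delta_rot":[0,0,0],"fingers":-0.3},{"dp":[0,0,0],"delta_rot":[0,0,0],"fingers":-0.5},{"dp":[0,0,0],"delta_rot":[0,0,0],"fingers":-0.5},{"dp":[0,0,0],"delta_rot":[0,0,0],"fingers":-0.5},{"dp":[0,0,0],"delta_rot":[0,0,0],"fingers":-0.5},{"dp":[0,0,0],"delta_rot":[0,0,0],"fingers":-0.5},{"dp":[0,0,0],"delta_rot":[0,0,0],"fingers":-0.5}]' 40; python3 plan.py 0.5705 -0.1703 8 0.0535
```

```text
t: 3.48
tcp_pos: [0.5697, -0.1699, 0.1069]
tool_rot: [0.998, 0.068, 0.0, -0.0]
force: [1.5, 1.9, 1.7]
finger_gap: 0.327
gripper_force: 39.3
t 3.5 gp [ 0.5697 -0.1699  0.0529] psi 7.8 gap 0.327 F [1.5 1.9 1.7]
rot [-0.     -0.     -0.0005] rows 1 | dp [ 0.0014  0.001  -0.0013] rows>= 1
```

```bash
python3 -m crank '[{"dp":[-0.02,0,0],"delta_rot":[0,0,0],"fingers":-0.5},{"dp":[-0.02,0,0],"delta_rot":[0,0,0],"fingers":-0.5},{"dp":[-0.02,0,0],"delta_rot":[0,0,0],"fingers":-0.5},{"dp":[-0.02,0,0],"delta_rot":[0,0,0],"fingers":-0.5},{"dp":[-0.02,0,0],"delta_rot":[0,0,0],"fingers":-0.5},{"dp":[-0.01,0,0],"delta_rot":[0,0,0],"fingers":-0.5},{"dp":[0,0,0],"delta_rot":[0,0,0],"fingers":-0.5},{"dp":[0,0,0],"delta_rot":[0,0,0],"fingers":-0.5}]'
python3 - <<'E'
from station import manip
import cv2
p,d=manip.snapshot("scene"); cv2.imwrite("pics/s2.png",cv2.resize(p[230:410,200:410,::-1],None,fx=3.3,fy=3.3,interpolation=cv2.INTER_CUBIC))
E
```

```text
t: 4.15
tcp_pos: [0.515, -0.1778, 0.1069]
tool_rot: [0.998, 0.068, 0.0, 0.0]
force: [0.4, 0.0, 0.2]
finger_gap: 0.32
gripper_force: 39.4
```

View pics/s2.png

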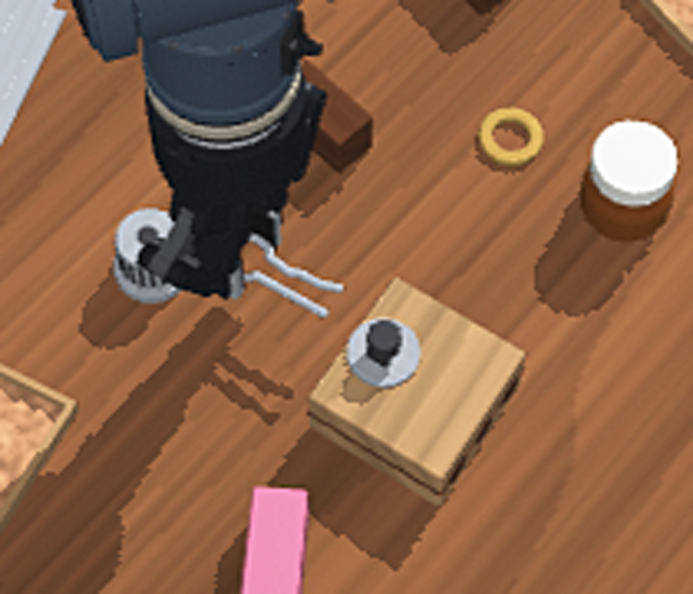

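Clip is free of the pin and level (legs ending at about (330,300)). I'll lift it and carry it to the dish.

```bash
python3 -m crank '[{"dp":[0,0,-0.04],"delta_rot":[0,0,0],"fingers":-0.5},{"dp":[0,0,-0.06],"delta_rot":[0,0,0],"fingers":-0.5},{"dp":[0,0,-0.06],"delta_rot":[0,0,0],"fingers":-0.5},{"dp":[0,0,-0.06],"delta_rot":[0,0,0],"fingers":-0.5},{"dp":[0,0,-0.04],"delta_rot":[0,0,0],"fingers":-0.5},{"dp":[0,0,0],"delta_rot":[0,0,0],"fingers":-0.5}]'; python3 plan.py 0.456 0.364 8 0.10
```

```text
t: 4.7
tcp_pos: [0.518, -0.1786, 0.2415]
tool_rot: [0.998, 0.069, 0.005, 0.003]
force: [0.1, 0.1, 0.8]
finger_gap: 0.322
gripper_force: 39.5
t 4.7 gp [ 0.5185 -0.1789  0.1875] psi 7.9 gap 0.322 F [0.1 0.1 0.8]
rot [ 0.0011 -0.0014 -0.0004] rows 1 | dp [ 0.0283 -1.0918  0.1751] rows>= 14
```

```bash
python3 -m crank '[{"dp":[0.0016,-0.03,0],"delta_rot":[0,0,0],"fingers":-0.5},{"dp":[0.0016,-0.06,0],"delta_rot":[0,0,0],"fingers":-0.5},{"dp":[0.0016,-0.06,0],"delta_rot":[0,0,0],"fingers":-0.5},{"dp":[0.0016,-0.06,0],"delta_rot":[0,0,0],"fingers":-0.5},{"dp":[0.0016,-0.06,0],"delta_rot":[0,0,0],"fingers":-0.5},{"dp":[0.0016,-0.06,0],"delta_rot":[0,0,0],"fingers":-0.5},{"dp":[0.0016,-0.06,0],"delta_rot":[0,0,0],"fingers":-0.5},{"dp":[0.0016,-0.06,0],"delta_rot":[0,0,0],"fingers":-0.5},{"dp":[0.0016,-0.06,0],"delta_rot":[0,0,0],"fingers":-0.5},{"dp":[0.0016,-0.06,0],"delta_rot":[0,0,0],"fingers":-0.5},{"dp":[0.0016,-0.06,0],"delta_rot":[0,0,0],"fingers":-0.5},{"dp":[0.0016,-0.06,0],"delta_rot":[0,0,0],"fingers":-0.5}]'
python3 -m crank '[{"dp":[0.0016,-0.06,0.02],"delta_rot":[0,0,0],"fingers":-0.5},{"dp":[0.0016,-0.06,0.02],"delta_rot":[0,0,0],"fingers":-0.5},{"dp":[0.0016,-0.06,0.02],"delta_rot":[0,0,0],"fingers":-0.5},{"dp":[0.0016,-0.06,0.03],"delta_rot":[0,0,0],"fingers":-0.5},{"dp":[0.0016,-0.06,0.03],"delta_rot":[0,0,0],"fingers":-0.5},{"dp":[0.0016,-0.06,0.03],"delta_rot":[0,0,0],"fingers":-0.5},{"dp":[0.0016,-0.042,0.025],"delta_rot":[0,0,0],"fingers":-0.5},{"dp":[0,0,0],"delta_rot":[0,0,0],"fingers":-0.5},{"dp":[0,0,0],"delta_rot":[0,0,0],"fingers":-0.5},{"dp":[0,0,0],"delta_rot":[0,0,0],"fingers":-0.5}]'; python3 plan.py 0.456 0.364 8 0.023
```

```text
t: 5.7
tcp_pos: [0.4757, 0.1678, 0.2351]
tool_rot: [0.998, 0.068, -0.002, -0.0]
force: [1.0, -0.0, 0.0]
finger_gap: 0.319
gripper_force: 39.5
t: 6.53
tcp_pos: [0.4546, 0.3652, 0.1483]
tool_rot: [0.998, 0.069, -0.001, 0.001]
force: [-0.4, 0.1, -0.9]
finger_gap: 0.325
gripper_force: 39.5
t 6.5 gp [0.4545 0.3651 0.0943] psi 7.9 gap 0.325 F [-0.4  0.1 -0.9]
rot [ 0.0002  0.0004 -0.0003] rows 1 | dp [0.0024 0.0027 0.1425] rows>= 1
```

```bash
python3 -m crank '[{"dp":[0.0024,0.0027,0.03],"delta_rot":[0,0,0],"fingers":-0.5},{"dp":[0,0,0.03],"delta_rot":[0,0,0],"fingers":-0.5},{"dp":[0,0,0.03],"delta_rot":[0,0,0],"fingers":-0.5},{"dp":[0,0,0.02],"delta_rot":[0,0,0],"fingers":-0.5},{"dp":[0,0,0.016],"delta_rot":[0,0,0],"fingers":-0.5},{"dp":[0,0,0.01],"delta_rot":[0,0,0],"fingers":-0.5},{"dp":[0,0,0.005],"delta_rot":[0,0,0],"fingers":-0.5},{"dp":[0,0,0],"delta_rot":[0,0,0],"fingers":-0.5},{"dp":[0,0,0],"delta_rot":[0,0,0],"fingers":-0.5}]'; python3 plan.py 0.456 0.364 8 0.023
python3 - <<'E'
from station import manip
import cv2
p,d=manip.snapshot("scene"); cv2.imwrite("pics/s3.png",cv2.resize(p[70:190,360:500,::-1],None,fx=4.5,fy=4.5,interpolation=cv2.INTER_CUBIC))
E
```

```text
t: 7.28
tcp_pos: [0.4575, 0.3644, 0.0792]
tool_rot: [0.998, 0.068, 0.0, -0.0]
force: [0.8, 0.2, 0.6]
finger_gap: 0.325
gripper_force: 39.5
t 7.3 gp [0.4575 0.3644 0.0252] psi 7.8 gap 0.325 F [0.8 0.2 0.6]
rot [-0.     -0.0001 -0.0005] rows 1 | dp [-0.0031  0.0004  0.0045] rows>= 1
```

View pics/s3.png

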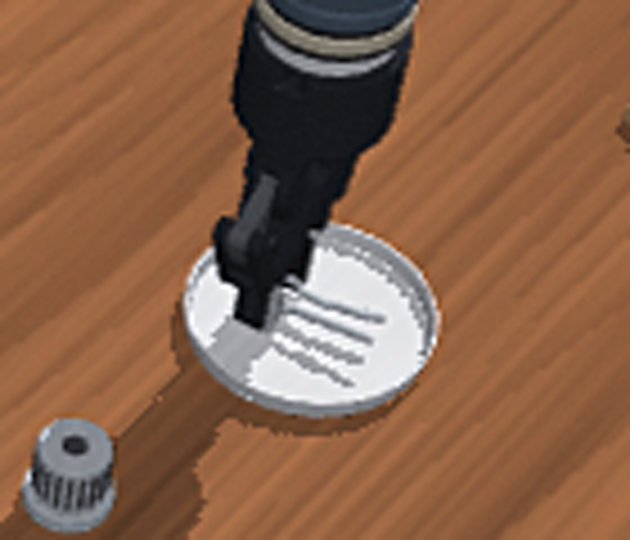

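The clip hangs level a little above the dish floor, legs at about (340,320). I'll lower a touch more and release.

```bash
python3 -m crank '[{"dp":[0,0,0.003],"delta_rot":[0,0,0],"fingers":-0.5},{"dp":[0,0,0.003],"delta_rot":[0,0,0],"fingers":-0.5},{"dp":[0,0,0],"delta_rot":[0,0,0],"fingers":-0.3},{"dp":[0,0,0],"delta_rot":[0,0,0],"fingers":-0.2},{"dp":[0,0,0],"delta_rot":[0,0,0],"fingers":-0.1},{"dp":[0,0,0],"delta_rot":[0,0,0],"fingers":0},{"dp":[0,0,0],"delta_rot":[0,0,0],"fingers":0},{"dp":[0,0,-0.02],"delta_rot":[0,0,0],"fingers":0},{"dp":[0,0,-0.05],"delta_rot":[0,0,0],"fingers":0},{"dp":[0,0,-0.07],"delta_rot":[0,0,0],"fingers":0.3},{"dp":[0,0,-0.07],"delta_rot":[0,0,0],"fingers":0.6},{"dp":[0,0,-0.04],"delta_rot":[0,0,0],"fingers":0.6}]'; python3 plan.py 0.455 0.2015 8 0.12
python3 - <<'E'
from station import manip
import cv2
p,d=manip.snapshot("scene"); cv2.imwrite("pics/s4.png",cv2.resize(p[70:190,360:500,::-1],None,fx=4.5,fy=4.5,interpolation=cv2.INTER_CUBIC))
E
```

```text
t: 8.33
tcp_pos: [0.4582, 0.365, 0.205]
tool_rot: [0.998, 0.068, 0.002, -0.001]
force: [0.7, -0.4, 0.2]
finger_gap: 0.802
gripper_force: 0.0
t 8.3 gp [0.4585 0.3651 0.151 ] psi 7.8 gap 0.802 F [ 0.7 -0.4  0.2]
rot [-0.0003 -0.0008 -0.0004] rows 1 | dp [-0.0519  0.3229  0.062 ] rows>= 5
```

View pics/s4.png

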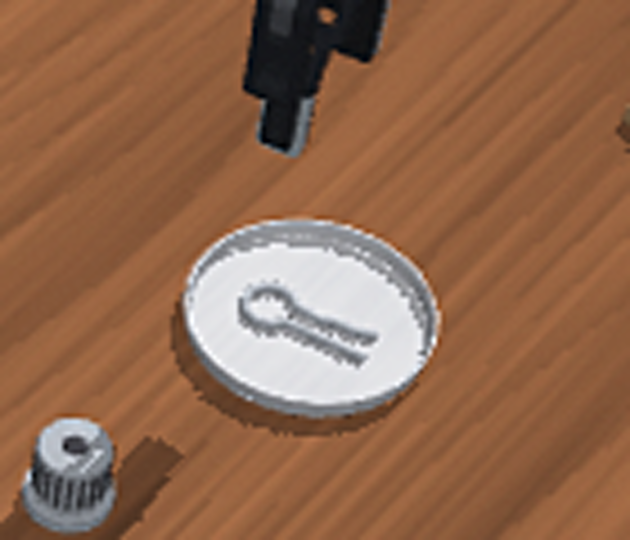

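The clip lies flat, its middle near (310,325) with the dish centre at about (311,318). Nut A is next.

```bash
python3 -m crank '[{"dp":[-0.0086,0.0538,0.01],"delta_rot":[0,0,0],"fingers":0.6},{"dp":[-0.0086,0.0538,0.01],"delta_rot":[0,0,0],"fingers":0.6},{"dp":[-0.0086,0.0538,0.01],"delta_rot":[0,0,0],"fingers":0.6},{"dp":[-0.0086,0.0538,0.01],"delta_rot":[0,0,0],"fingers":0.6},{"dp":[-0.0086,0.0538,0.01],"delta_rot":[0,0,0],"fingers":0.6},{"dp":[-0.0086,0.0538,0.01],"delta_rot":[0,0,0],"fingers":0.6},{"dp":[0,0,0],"delta_rot":[0,0,0],"fingers":0.6},{"dp":[0,0,0],"delta_rot":[0,0,0],"fingers":0.6},{"dp":[0,0,0],"delta_rot":[0,0,0],"fingers":0.6}]'; python3 plan.py 0.455 0.2015 8 0.030
```

```text
t: 9.13
tcp_pos: [0.454, 0.2012, 0.1713]
tool_rot: [0.998, 0.068, 0.001, -0.0]
force: [-0.4, 0.7, -0.6]
finger_gap: 0.803
gripper_force: 0.0
t 9.1 gp [0.4541 0.2012 0.1173] psi 7.8 gap 0.803 F [-0.4  0.7 -0.6]
rot [-0.     -0.0002 -0.0006] rows 1 | dp [ 0.002  -0.0003  0.1746] rows>= 1
```

```bash
python3 -m crank '[{"dp":[0.002,0,0.04],"delta_rot":[0,0,0],"fingers":0.6},{"dp":[0,0,0.05],"delta_rot":[0,0,0],"fingers":0.6},{"dp":[0,0,0.05],"delta_rot":[0,0,0],"fingers":0.6},{"dp":[0,0,0.0346],"delta_rot":[0,0,0],"fingers":0.6},{"dp":[0,0,0],"delta_rot":[0,0,0],"fingers":0.3},{"dp":[0,0,0],"delta_rot":[0,0,0],"fingers":0.1},{"dp":[0,0,0],"delta_rot":[0,0,0],"fingers":-0.1},{"dp":[0,0,0],"delta_rot":[0,0,0],"fingers":-0.4},{"dp":[0,0,0],"delta_rot":[0,0,0],"fingers":-0.4},{"dp":[0,0,0],"delta_rot":[0,0,0],"fingers":-0.4},{"dp":[0,0,0],"delta_rot":[0,0,0],"fingers":-0.4},{"dp":[0,0,0],"delta_rot":[0,0,0],"fingers":-0.4}]' 60; python3 plan.py 0.455 0.2015 8 0.030
python3 -m crank '[{"dp":[0,0,-0.04],"delta_rot":[0,0,0],"fingers":-0.4},{"dp":[0,0,-0.06],"delta_rot":[0,0,0],"fingers":-0.4},{"dp":[0,0,-0.06],"delta_rot":[0,0,0],"fingers":-0.4},{"dp":[0,0,-0.06],"delta_rot":[0,0,0],"fingers":-0.4},{"dp":[0,0,-0.06],"delta_rot":[0,0,0],"fingers":-0.4},{"dp":[0,0,0],"delta_rot":[0,0,0],"fingers":-0.4}]'; python3 plan.py 0.4698 -0.3315 13.3 0.12
```

```text
t: 10.13
tcp_pos: [0.4553, 0.2016, 0.0848]
tool_rot: [0.998, 0.068, 0.001, -0.0]
force: [-0.3, 3.0, 6.5]
finger_gap: 0.404
gripper_force: 60.1
t 10.1 gp [0.4555 0.2016 0.0308] psi 7.8 gap 0.404 F [-0.3  3.   6.5]
rot [-0.0001 -0.0005 -0.0005] rows 1 | dp [-0.0007  0.      0.0016] rows>= 1
t: 10.63
tcp_pos: [0.4571, 0.2016, 0.2287]
tool_rot: [0.998, 0.068, 0.006, -0.001]
force: [0.9, 0.4, -1.0]
finger_gap: 0.403
gripper_force: 60.2
t 10.6 gp [0.4577 0.2017 0.1747] psi 7.8 gap 0.403 F [ 0.9  0.4 -1. ]
rot [ 0.     -0.0018 -0.0152] rows 1 | dp [-0.2205  1.0434  0.1095] rows>= 14
```

```bash
python3 -m crank '[{"dp":[0,0,0],"delta_rot":[0,0,-0.0152],"fingers":-0.4},{"dp":[-0.0122,0.058,0],"delta_rot":[0,0,0],"fingers":-0.4},{"dp":[-0.0122,0.058,0],"delta_rot":[0,0,0],"fingers":-0.4},{"dp":[-0.0122,0.058,0],"delta_rot":[0,0,0],"fingers":-0.4},{"dp":[-0.0122,0.058,0],"delta_rot":[0,0,0],"fingers":-0.4},{"dp":[-0.0122,0.058,0],"delta_rot":[0,0,0],"fingers":-0.4},{"dp":[-0.0122,0.058,0],"delta_rot":[0,0,0],"fingers":-0.4},{"dp":[-0.0122,0.058,0],"delta_rot":[0,0,0],"fingers":-0.4},{"dp":[-0.0122,0.058,0],"delta_rot":[0,0,0],"fingers":-0.4},{"dp":[-0.0122,0.058,0],"delta_rot":[0,0,0],"fingers":-0.4},{"dp":[-0.0122,0.058,0],"delta_rot":[0,0,0],"fingers":-0.4},{"dp":[-0.0122,0.058,0],"delta_rot":[0,0,0],"fingers":-0.4}]'
python3 -m crank '[{"dp":[-0.0122,0.058,0],"delta_rot":[0,0,0],"fingers":-0.4},{"dp":[-0.0122,0.058,0],"delta_rot":[0,0,0],"fingers":-0.4},{"dp":[-0.0122,0.058,0.02],"delta_rot":[0,0,0],"fingers":-0.4},{"dp":[-0.0122,0.058,0.02],"delta_rot":[0,0,0],"fingers":-0.4},{"dp":[-0.0122,0.058,0.02],"delta_rot":[0,0,0],"fingers":-0.4},{"dp":[-0.0122,0.058,0.02],"delta_rot":[0,0,0],"fingers":-0.4},{"dp":[-0.0122,0.058,0.03],"delta_rot":[0,0,0],"fingers":-0.4},{"dp":[0,0,0],"delta_rot":[0,0,0],"fingers":-0.4},{"dp":[0,0,0],"delta_rot":[0,0,0],"fingers":-0.4},{"dp":[0,0,0],"delta_rot":[0,0,0],"fingers":-0.4}]'; python3 plan.py 0.4698 -0.3315 13.3 0.036
```

```text
t: 11.63
tcp_pos: [0.4619, -0.1262, 0.2229]
tool_rot: [0.993, 0.116, -0.001, -0.0]
force: [0.6, 1.2, -2.2]
finger_gap: 0.399
gripper_force: 60.3
t: 12.47
tcp_pos: [0.467, -0.3313, 0.1676]
tool_rot: [0.993, 0.115, -0.001, -0.001]
force: [0.9, -0.1, -2.8]
finger_gap: 0.402
gripper_force: 60.4
t 12.5 gp [ 0.4669 -0.3312  0.1136] psi 13.3 gap 0.402 F [ 0.9 -0.1 -2.8]
rot [-0.0005  0.0002 -0.0001] rows 1 | dp [0.0054 0.0016 0.1553] rows>= 1
```

```bash
python3 -m crank '[{"dp":[0.0054,0.0016,0.04],"delta_rot":[0,0,0],"fingers":-0.4},{"dp":[0,0,0.04],"delta_rot":[0,0,0],"fingers":-0.4},{"dp":[0,0,0.03],"delta_rot":[0,0,0],"fingers":-0.4},{"dp":[0,0,0.02],"delta_rot":[0,0,0],"fingers":-0.4},{"dp":[0,0,0.014],"delta_rot":[0,0,0],"fingers":-0.4},{"dp":[0,0,0.006],"delta_rot":[0,0,0],"fingers":-0.4},{"dp":[0,0,0.003],"delta_rot":[0,0,0],"fingers":-0.4},{"dp":[0,0,0],"delta_rot":[0,0,0],"fingers":-0.4},{"dp":[0,0,0],"delta_rot":[0,0,0],"fingers":-0.4}]'; python3 plan.py 0.4698 -0.3315 13.3 0.036
```

```text
t: 13.22
tcp_pos: [0.471, -0.3326, 0.0927]
tool_rot: [0.993, 0.116, 0.0, 0.001]
force: [-0.0, -0.9, -1.7]
finger_gap: 0.399
gripper_force: 60.5
t 13.2 gp [ 0.4711 -0.3326  0.0387] psi 13.3 gap 0.399 F [-0.  -0.9 -1.7]
rot [ 0.0002 -0.0001  0.    ] rows 1 | dp [-0.0019 -0.0027  0.0054] rows>= 1
```

```bash
python3 -m crank '[{"dp":[0,0,0.003],"delta_rot":[0,0,0],"fingers":-0.4},{"dp":[0,0,0.003],"delta_rot":[0,0,0],"fingers":-0.4},{"dp":[0,0,0],"delta_rot":[0,0,0],"fingers":-0.4},{"dp":[0,0,0],"delta_rot":[0,0,0],"fingers":-0.4}]'; python3 plan.py 0.4698 -0.3315 13.3 0.036
```

```text
t: 13.55
tcp_pos: [0.4707, -0.3324, 0.0891]
tool_rot: [0.993, 0.116, 0.0, 0.0]
force: [-0.9, -0.2, -2.7]
finger_gap: 0.401
gripper_force: 60.5
t 13.6 gp [ 0.4707 -0.3324  0.0351] psi 13.3 gap 0.401 F [-0.9 -0.2 -2.7]
rot [ 0. -0. -0.] rows 1 | dp [-0.0013 -0.0021 -0.0018] rows>= 1
```

```bash
python3 -m crank '[{"dp":[0,0,0.0015],"delta_rot":[0,0,0],"fingers":-0.4},{"dp":[0,0,0.0015],"delta_rot":[0,0,0],"fingers":-0.4},{"dp":[0,0,0],"delta_rot":[0,0,0],"fingers":-0.1},{"dp":[0,0,0],"delta_rot":[0,0,0],"fingers":0},{"dp":[0,0,0],"delta_rot":[0,0,0],"fingers":0.1},{"dp":[0,0,0],"delta_rot":[0,0,0],"fingers":0.1},{"dp":[0,0,-0.03],"delta_rot":[0,0,0],"fingers":0.1},{"dp":[0,0,-0.06],"delta_rot":[0,0,0],"fingers":0.1},{"dp":[0,0,-0.06],"delta_rot":[0,0,0],"fingers":0.3},{"dp":[0,0,-0.06],"delta_rot":[0,0,0],"fingers":0.6},{"dp":[0,0,0],"delta_rot":[0,0,0],"fingers":0.6}]'; python3 plan.py 0.465 -0.2013 13.3 0.12
```

```text
t: 14.47
tcp_pos: [0.473, -0.3345, 0.1979]
tool_rot: [0.993, 0.116, 0.003, 0.004]
force: [-0.2, -0.6, 0.9]
finger_gap: 0.799
gripper_force: 0.0
t 14.5 gp [ 0.4734 -0.3349  0.1439] psi 13.3 gap 0.799 F [-0.2 -0.6  0.9]
rot [ 0.0015 -0.0009  0.0001] rows 1 | dp [ 0.0457 -0.2628  0.0479] rows>= 4
```

```bash
python3 -m crank '[{"dp":[0.0091,-0.0526,0],"delta_rot":[0,0,0],"fingers":0.6},{"dp":[0.0091,-0.0526,0.01],"delta_rot":[0,0,0],"fingers":0.6},{"dp":[0.0091,-0.0526,0.01],"delta_rot":[0,0,0],"fingers":0.6},{"dp":[0.0091,-0.0526,0.01],"delta_rot":[0,0,0],"fingers":0.6},{"dp":[0.0091,-0.0526,0.01],"delta_rot":[0,0,0],"fingers":0.6},{"dp":[0,0,0],"delta_rot":[0,0,0],"fingers":0.6},{"dp":[0,0,0],"delta_rot":[0,0,0],"fingers":0.6},{"dp":[0,0,0],"delta_rot":[0,0,0],"fingers":0.6}]'; python3 plan.py 0.465 -0.2013 13.3 0.030
python3 - <<'E'
from station import manip
import cv2
p,d=manip.snapshot("scene"); cv2.imwrite("pics/s5.png",cv2.resize(p[250:430,130:340,::-1],None,fx=3.3,fy=3.3,interpolation=cv2.INTER_CUBIC))
E
```

```text
t: 15.13
tcp_pos: [0.4631, -0.1996, 0.1724]
tool_rot: [0.993, 0.116, 0.0, 0.0]
force: [-0.2, -0.3, -0.1]
finger_gap: 0.801
gripper_force: 0.0
t 15.1 gp [ 0.4632 -0.1997  0.1184] psi 13.3 gap 0.801 F [-0.2 -0.3 -0.1]
rot [ 0.0002 -0.0001  0.0001] rows 1 | dp [0.0029 0.0041 0.1768] rows>= 1
```

View pics/s5.png

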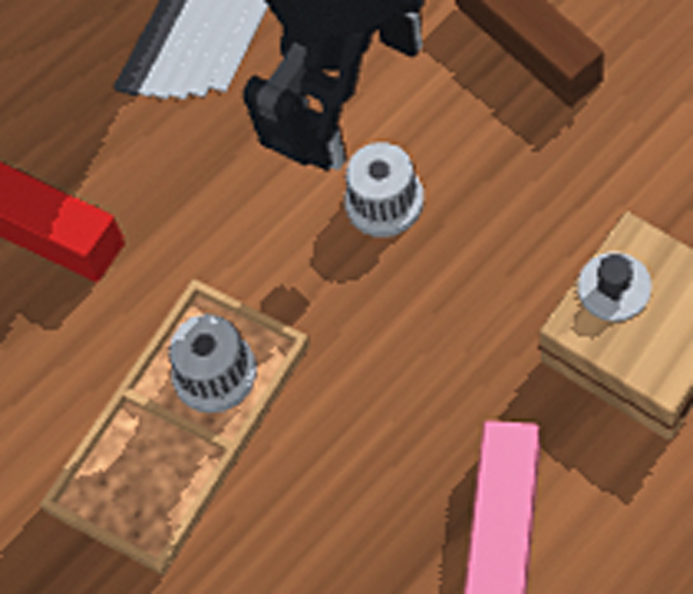

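Nut A stands upright in the upper bay (top hole at (204,345)). Next, grasp nut B.

```bash
python3 -m crank '[{"dp":[0.0029,0.004,0.04],"delta_rot":[0,0,0],"fingers":0.6},{"dp":[0,0,0.05],"delta_rot":[0,0,0],"fingers":0.6},{"dp":[0,0,0.05],"delta_rot":[0,0,0],"fingers":0.6},{"dp":[0,0,0.0366],"delta_rot":[0,0,0],"fingers":0.6},{"dp":[0,0,0],"delta_rot":[0,0,0],"fingers":0.3},{"dp":[0,0,0],"delta_rot":[0,0,0],"fingers":0.1},{"dp":[0,0,0],"delta_rot":[0,0,0],"fingers":-0.1},{"dp":[0,0,0],"delta_rot":[0,0,0],"fingers":-0.4},{"dp":[0,0,0],"delta_rot":[0,0,0],"fingers":-0.4},{"dp":[0,0,0],"delta_rot":[0,0,0],"fingers":-0.4},{"dp":[0,0,0],"delta_rot":[0,0,0],"fingers":-0.4},{"dp":[0,0,0],"delta_rot":[0,0,0],"fingers":-0.4}]' 60; python3 plan.py 0.465 -0.2013 13.3 0.030; python3 -m crank '[{"dp":[0,0,-0.04],"delta_rot":[0,0,0],"fingers":-0.4},{"dp":[0,0,-0.06],"delta_rot":[0,0,0],"fingers":-0.4},{"dp":[0,0,-0.06],"delta_rot":[0,0,0],"fingers":-0.4},{"dp":[0,0,-0.06],"delta_rot":[0,0,0],"fingers":-0.4},{"dp":[0,0,-0.06],"delta_rot":[0,0,0],"fingers":-0.4},{"dp":[0,0,0],"delta_rot":[0,0,0],"fingers":-0.4}]'; python3 plan.py 0.4854 -0.3977 13.3 0.12
```

```text
t: 16.18
tcp_pos: [0.4651, -0.2013, 0.0854]
tool_rot: [0.993, 0.116, 0.001, 0.001]
force: [-1.0, -2.1, 6.4]
finger_gap: 0.403
gripper_force: 60.2
t 16.2 gp [ 0.4652 -0.2014  0.0314] psi 13.3 gap 0.403 F [-1.  -2.1  6.4]
rot [ 0.0004 -0.0003  0.    ] rows 1 | dp [-0.0001 -0.0001  0.0028] rows>= 1
t: 16.68
tcp_pos: [0.4666, -0.2019, 0.2294]
tool_rot: [0.993, 0.116, 0.004, 0.004]
force: [0.8, -1.1, -0.9]
finger_gap: 0.404
gripper_force: 60.2
t 16.7 gp [ 0.4671 -0.2022  0.1754] psi 13.3 gap 0.404 F [ 0.8 -1.1 -0.9]
rot [ 0.0013 -0.0011  0.0001] rows 1 | dp [-0.0535  0.3897  0.1107] rows>= 5
```

```bash
python3 -m crank '[{"dp":[-0.0076,0.0557,0],"delta_rot":[0,0,0],"fingers":-0.4},{"dp":[-0.0076,0.0557,0],"delta_rot":[0,0,0],"fingers":-0.4},{"dp":[-0.0076,0.0557,0],"delta_rot":[0,0,0],"fingers":-0.4},{"dp":[-0.0076,0.0557,0],"delta_rot":[0,0,0],"fingers":-0.4},{"dp":[-0.0076,0.0557,0],"delta_rot":[0,0,0],"fingers":-0.4},{"dp":[-0.0076,0.0557,0],"delta_rot":[0,0,0],"fingers":-0.4},{"dp":[-0.0076,0.0557,0],"delta_rot":[0,0,0],"fingers":-0.4},{"dp":[0,0,0.06],"delta_rot":[0,0,0],"fingers":-0.4},{"dp":[0,0,0.05],"delta_rot":[0,0,0],"fingers":-0.4},{"dp":[0,0,0],"delta_rot":[0,0,0],"fingers":-0.4},{"dp":[0,0,0],"delta_rot":[0,0,0],"fingers":-0.4},{"dp":[0,0,0],"delta_rot":[0,0,0],"fingers":-0.4}]'; python3 plan.py 0.4854 -0.3977 13.3 0.0345
```

```text
t: 17.68
tcp_pos: [0.4836, -0.3964, 0.1694]
tool_rot: [0.993, 0.116, 0.0, -0.0]
force: [-0.1, -0.9, -2.3]
finger_gap: 0.399
gripper_force: 60.3
t 17.7 gp [ 0.4836 -0.3964  0.1154] psi 13.3 gap 0.399 F [-0.1 -0.9 -2.3]
rot [-0.     -0.      0.0001] rows 1 | dp [0.0029 0.0034 0.1619] rows>= 1
```

```bash
python3 -m crank '[{"dp":[0.0029,0.003,0.04],"delta_rot":[0,0,0],"fingers":-0.4},{"dp":[0,0,0.04],"delta_rot":[0,0,0],"fingers":-0.4},{"dp":[0,0,0.03],"delta_rot":[0,0,0],"fingers":-0.4},{"dp":[0,0,0.02],"delta_rot":[0,0,0],"fingers":-0.4},{"dp":[0,0,0.014],"delta_rot":[0,0,0],"fingers":-0.4},{"dp":[0,0,0.008],"delta_rot":[0,0,0],"fingers":-0.4},{"dp":[0,0,0.005],"delta_rot":[0,0,0],"fingers":-0.4},{"dp":[0,0,0.003],"delta_rot":[0,0,0],"fingers":-0.4},{"dp":[0,0,0.002],"delta_rot":[0,0,0],"fingers":-0.4},{"dp":[0,0,0],"delta_rot":[0,0,0],"fingers":-0.4},{"dp":[0,0,0],"delta_rot":[0,0,0],"fingers":-0.4}]'; python3 plan.py 0.4854 -0.3977 13.3 0.0345
```

```text
t: 18.6
tcp_pos: [0.4855, -0.3981, 0.0894]
tool_rot: [0.993, 0.116, 0.0, 0.001]
force: [-1.1, 0.8, 4.9]
finger_gap: 0.406
gripper_force: 61.0
t 18.6 gp [ 0.4856 -0.3981  0.0354] psi 13.3 gap 0.406 F [-1.1  0.8  4.9]
rot [ 0.0002 -0.0001  0.    ] rows 1 | dp [-0.0001 -0.0007  0.0018] rows>= 1
```

Contact with the floor. I'll release, rise, and go to bar B.

```bash
python3 -m crank '[{"dp":[0,0,0],"delta_rot":[0,0,0],"fingers":-0.1},{"dp":[0,0,0],"delta_rot":[0,0,0],"fingers":0},{"dp":[0,0,0],"delta_rot":[0,0,0],"fingers":0.1},{"dp":[0,0,0],"delta_rot":[0,0,0],"fingers":0.1},{"dp":[0,0,-0.03],"delta_rot":[0,0,0],"fingers":0.1},{"dp":[0,0,-0.06],"delta_rot":[0,0,0],"fingers":0.1},{"dp":[0,0,-0.06],"delta_rot":[0,0,0],"fingers":0.3},{"dp":[0,0,-0.06],"delta_rot":[0,0,0],"fingers":0.6},{"dp":[0,0,0],"delta_rot":[0,0,0],"fingers":0.6}]'; python3 plan.py 0.4573 -0.0709 -4 0.12
```

```text
t: 19.35
tcp_pos: [0.4875, -0.4002, 0.1993]
tool_rot: [0.993, 0.116, 0.003, 0.005]
force: [0.7, -0.7, 1.6]
finger_gap: 0.802
gripper_force: 0.0
t 19.4 gp [ 0.4879 -0.4007  0.1453] psi 13.3 gap 0.802 F [ 0.7 -0.7  1.6]
rot [ 0.0016 -0.0011  0.0481] rows 3 | dp [-0.1062 -0.6529  0.0507] rows>= 9
```

```bash
python3 -m crank '[{"dp":[0,0,0],"delta_rot":[0,0,0.016],"fingers":0.6},{"dp":[0,0,0],"delta_rot":[0,0,0.016],"fingers":0.6},{"dp":[0,0,0],"delta_rot":[0,0,0.016],"fingers":0.6},{"dp":[-0.0089,-0.0544,0],"delta_rot":[0,0,0],"fingers":0.6},{"dp":[-0.0089,-0.0544,0],"delta_rot":[0,0,0],"fingers":0.6},{"dp":[-0.0089,-0.0544,0],"delta_rot":[0,0,0],"fingers":0.6},{"dp":[-0.0089,-0.0544,0],"delta_rot":[0,0,0],"fingers":0.6},{"dp":[-0.0089,-0.0544,0],"delta_rot":[0,0,0],"fingers":0.6},{"dp":[-0.0089,-0.0544,0],"delta_rot":[0,0,0],"fingers":0.6},{"dp":[-0.0089,-0.0544,0],"delta_rot":[0,0,0],"fingers":0.6},{"dp":[-0.0089,-0.0544,0],"delta_rot":[0,0,0],"fingers":0.6},{"dp":[-0.0089,-0.0544,0],"delta_rot":[0,0,0],"fingers":0.6}]'; python3 -m crank '[{"dp":[-0.0089,-0.0544,0.015],"delta_rot":[0,0,0],"fingers":0.6},{"dp":[-0.0089,-0.0544,0.015],"delta_rot":[0,0,0],"fingers":0.6},{"dp":[-0.0089,-0.0544,0.02],"delta_rot":[0,0,0],"fingers":0.6},{"dp":[0,0,0],"delta_rot":[0,0,0],"fingers":0.6},{"dp":[0,0,0],"delta_rot":[0,0,0],"fingers":0.6},{"dp":[0,0,0],"delta_rot":[0,0,0],"fingers":0.6}]'; python3 plan.py 0.4573 -0.0709 -4 0.027
```

```text
t: 20.35
tcp_pos: [0.4619, -0.1495, 0.193]
tool_rot: [0.999, -0.035, -0.0, -0.0]
force: [0.1, -0.8, 0.6]
finger_gap: 0.801
gripper_force: 0.0
t: 20.85
tcp_pos: [0.4553, -0.0689, 0.1683]
tool_rot: [0.999, -0.034, 0.001, 0.0]
force: [0.7, -1.1, -0.5]
finger_gap: 0.801
gripper_force: 0.0
t 20.9 gp [ 0.4553 -0.0689  0.1143] psi -3.9 gap 0.801 F [ 0.7 -1.1 -0.5]
rot [ 0.0001 -0.0002  0.0001] rows 1 | dp [0.0043 0.0037 0.1745] rows>= 1
```

```bash
python3 -m crank '[{"dp":[0.004,0.0035,0.04],"delta_rot":[0,0,0],"fingers":0.6},{"dp":[0,0,0.05],"delta_rot":[0,0,0],"fingers":0.6},{"dp":[0,0,0.05],"delta_rot":[0,0,0],"fingers":0.6},{"dp":[0,0,0.0345],"delta_rot":[0,0,0],"fingers":0.6},{"dp":[0,0,0],"delta_rot":[0,0,0],"fingers":0.3},{"dp":[0,0,0],"delta_rot":[0,0,0],"fingers":0},{"dp":[0,0,0],"delta_rot":[0,0,0],"fingers":-0.3},{"dp":[0,0,0],"delta_rot":[0,0,0],"fingers":-0.6},{"dp":[0,0,0],"delta_rot":[0,0,0],"fingers":-0.6},{"dp":[0,0,0],"delta_rot":[0,0,0],"fingers":-0.6},{"dp":[0,0,0],"delta_rot":[0,0,0],"fingers":-0.6},{"dp":[0,0,0],"delta_rot":[0,0,0],"fingers":-0.6}]' 50; python3 plan.py 0.4573 -0.0709 -4 0.027; python3 -m crank '[{"dp":[0,0,-0.04],"delta_rot":[0,0,0],"fingers":-0.6},{"dp":[0,0,-0.06],"delta_rot":[0,0,0],"fingers":-0.6},{"dp":[0,0,-0.06],"delta_rot":[0,0,0],"fingers":-0.6},{"dp":[0,0,-0.06],"delta_rot":[0,0,0],"fingers":-0.6},{"dp":[0,0,-0.06],"delta_rot":[0,0,0],"fingers":-0.6},{"dp":[0,0,0],"delta_rot":[0,0,0],"fingers":-0.6}]'; python3 plan.py 0.6152 0.1405 -14.2 0.17
```

```text
t: 21.85
tcp_pos: [0.457, -0.0707, 0.0821]
tool_rot: [0.999, -0.035, 0.001, 0.001]
force: [-0.2, -2.1, 6.9]
finger_gap: 0.315
gripper_force: 51.2
t 21.9 gp [ 0.4572 -0.0707  0.0281] psi -4.0 gap 0.315 F [-0.2 -2.1  6.9]
rot [ 0.0002 -0.0004  0.0001] rows 1 | dp [0.0005 0.0004 0.0021] rows>= 1
t: 22.35
tcp_pos: [0.4586, -0.0709, 0.2259]
tool_rot: [0.999, -0.034, 0.005, 0.002]
force: [0.3, -0.8, -1.0]
finger_gap: 0.321
gripper_force: 50.3
t 22.4 gp [ 0.4592 -0.0711  0.1719] psi -3.9 gap 0.321 F [ 0.3 -0.8 -1. ]
rot [ 0.0004 -0.0017  0.0285] rows 2 | dp [ 0.1998 -0.4866  0.0038] rows>= 7
```

```bash
python3 -m crank '[{"dp":[0,0,0],"delta_rot":[0,0,0.0143],"fingers":-0.6},{"dp":[0,0,0],"delta_rot":[0,0,0.0143],"fingers":-0.6},{"dp":[0.0222,-0.0541,0],"delta_rot":[0,0,0],"fingers":-0.6},{"dp":[0.0222,-0.0541,0],"delta_rot":[0,0,0],"fingers":-0.6},{"dp":[0.0222,-0.0541,0],"delta_rot":[0,0,0],"fingers":-0.6},{"dp":[0.0222,-0.0541,0],"delta_rot":[0,0,0],"fingers":-0.6},{"dp":[0.0222,-0.0541,0],"delta_rot":[0,0,0],"fingers":-0.6},{"dp":[0.0222,-0.0541,0],"delta_rot":[0,0,0],"fingers":-0.6},{"dp":[0.0222,-0.0541,0],"delta_rot":[0,0,0],"fingers":-0.6},{"dp":[0.0222,-0.0541,0],"delta_rot":[0,0,0],"fingers":-0.6},{"dp":[0.0222,-0.0541,0],"delta_rot":[0,0,0],"fingers":-0.6},{"dp":[0,0,0.05],"delta_rot":[0,0,0],"fingers":-0.6}]'; python3 -m crank '[{"dp":[0,0,0.05],"delta_rot":[0,0,0],"fingers":-0.6},{"dp":[0,0,0],"delta_rot":[0,0,0],"fingers":-0.6},{"dp":[0,0,0],"delta_rot":[0,0,0],"fingers":-0.6},{"dp":[0,0,0],"delta_rot":[0,0,0],"fingers":-0.6}]'; python3 plan.py 0.6152 0.1405 -14.2 0.0335
```

```text
t: 23.35
tcp_pos: [0.6192, 0.1456, 0.1998]
tool_rot: [0.992, -0.122, 0.008, -0.002]
force: [1.7, 0.0, -0.7]
finger_gap: 0.315
gripper_force: 50.3
t: 23.68
tcp_pos: [0.6133, 0.1409, 0.1712]
tool_rot: [0.992, -0.124, -0.0, 0.0]
force: [-0.8, 0.1, -1.2]
finger_gap: 0.314
gripper_force: 50.2
t 23.7 gp [0.6133 0.1409 0.1172] psi -14.3 gap 0.314 F [-0.8  0.1 -1.2]
rot [ 0.      0.     -0.0002] rows 1 | dp [ 0.0039 -0.0003  0.1674] rows>= 1
```

```bash
python3 -m crank '[{"dp":[0.0035,0,0.04],"delta_rot":[0,0,0],"fingers":-0.6},{"dp":[0,0,0.04],"delta_rot":[0,0,0],"fingers":-0.6},{"dp":[0,0,0.03],"delta_rot":[0,0,0],"fingers":-0.6},{"dp":[0,0,0.02],"delta_rot":[0,0,0],"fingers":-0.6},{"dp":[0,0,0.014],"delta_rot":[0,0,0],"fingers":-0.6},{"dp":[0,0,0.01],"delta_rot":[0,0,0],"fingers":-0.6},{"dp":[0,0,0.006],"delta_rot":[0,0,0],"fingers":-0.6},{"dp":[0,0,0.003],"delta_rot":[0,0,0],"fingers":-0.6},{"dp":[0,0,0.002],"delta_rot":[0,0,0],"fingers":-0.6},{"dp":[0,0,0],"delta_rot":[0,0,0],"fingers":-0.6},{"dp":[0,0,0],"delta_rot":[0,0,0],"fingers":-0.6}]'; python3 plan.py 0.6152 0.1405 -14.2 0.0335
```

```text
t: 24.6
tcp_pos: [0.6152, 0.1406, 0.0889]
tool_rot: [0.992, -0.124, 0.0, -0.0]
force: [-1.1, 0.2, -0.6]
finger_gap: 0.321
gripper_force: 50.2
t 24.6 gp [0.6153 0.1406 0.0349] psi -14.3 gap 0.321 F [-1.1  0.2 -0.6]
rot [-0.     -0.0001 -0.0002] rows 1 | dp [0.0001 0.0003 0.0029] rows>= 1
```

```bash
python3 -m crank '[{"dp":[0,0,0.002],"delta_rot":[0,0,0],"fingers":-0.6},{"dp":[0,0,0.001],"delta_rot":[0,0,0],"fingers":-0.6},{"dp":[0,0,0],"delta_rot":[0,0,0],"fingers":-0.25},{"dp":[0,0,0],"delta_rot":[0,0,0],"fingers":-0.15},{"dp":[0,0,0],"delta_rot":[0,0,0],"fingers":-0.1},{"dp":[0,0,0],"delta_rot":[0,0,0],"fingers":-0.1},{"dp":[0,0,-0.03],"delta_rot":[0,0,0],"fingers":-0.1},{"dp":[0,0,-0.06],"delta_rot":[0,0,0],"fingers":0},{"dp":[0,0,-0.06],"delta_rot":[0,0,0],"fingers":0.3},{"dp":[0,0,-0.06],"delta_rot":[0,0,0],"fingers":0.6},{"dp":[0,0,-0.04],"delta_rot":[0,0,0],"fingers":0.6},{"dp":[0,0,0],"delta_rot":[0,0,0],"fingers":0.6}]'; python3 plan.py 0.4515 0.0724 -11 0.14
```

```text
t: 25.6
tcp_pos: [0.6176, 0.1408, 0.2171]
tool_rot: [0.992, -0.124, 0.005, -0.001]
force: [0.4, 0.5, 0.8]
finger_gap: 0.796
gripper_force: 0.0
t 25.6 gp [0.6181 0.1409 0.1631] psi -14.3 gap 0.796 F [0.4 0.5 0.8]
rot [-0.0004 -0.0015 -0.0091] rows 1 | dp [-0.2999  0.1977  0.0462] rows>= 5
```

```bash
python3 -m crank '[{"dp":[0,0,0],"delta_rot":[0,0,-0.0091],"fingers":0.6},{"dp":[-0.0428,0.0282,0.0066],"delta_rot":[0,0,0],"fingers":0.6},{"dp":[-0.0428,0.0282,0.0066],"delta_rot":[0,0,0],"fingers":0.6},{"dp":[-0.0428,0.0282,0.0066],"delta_rot":[0,0,0],"fingers":0.6},{"dp":[-0.0428,0.0282,0.0066],"delta_rot":[0,0,0],"fingers":0.6},{"dp":[-0.0428,0.0282,0.0066],"delta_rot":[0,0,0],"fingers":0.6},{"dp":[-0.0428,0.0282,0.0066],"delta_rot":[0,0,0],"fingers":0.6},{"dp":[-0.0428,0.0282,0.0066],"delta_rot":[0,0,0],"fingers":0.6},{"dp":[0,0,0.04],"delta_rot":[0,0,0],"fingers":0.6},{"dp":[0,0,0],"delta_rot":[0,0,0],"fingers":0.6},{"dp":[0,0,0],"delta_rot":[0,0,0],"fingers":0.6},{"dp":[0,0,0],"delta_rot":[0,0,0],"fingers":0.6}]'; python3 plan.py 0.4515 0.0724 -11 0.027
python3 - <<'E'
from station import manip
import cv2
p,d=manip.snapshot("scene"); cv2.imwrite("pics/s6.png",cv2.resize(p[170:310,270:480,::-1],None,fx=3.5,fy=3.5,interpolation=cv2.INTER_CUBIC))
E
```

```text
t: 26.6
tcp_pos: [0.4501, 0.0723, 0.1689]
tool_rot: [0.995, -0.096, 0.001, -0.0]
force: [-0.3, 0.0, -0.6]
finger_gap: 0.8
gripper_force: 0.0
t 26.6 gp [0.4502 0.0723 0.1149] psi -11.0 gap 0.800 F [-0.3  0.  -0.6]
rot [-0.     -0.0002  0.    ] rows 1 | dp [ 0.0027 -0.0007  0.1758] rows>= 1
```

View pics/s6.png

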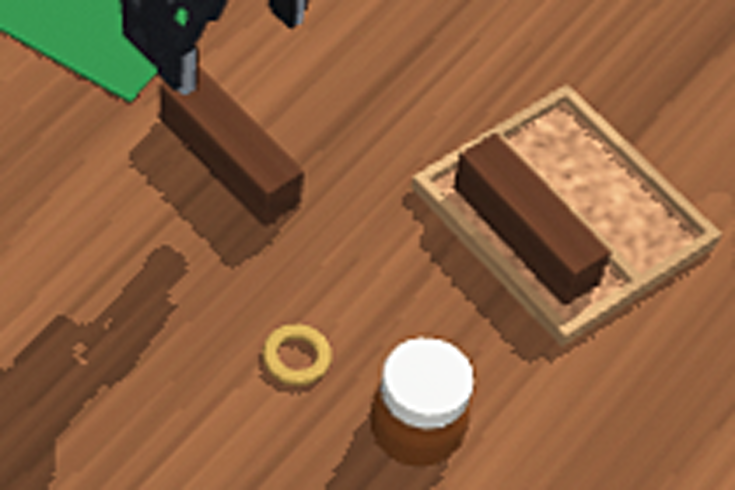

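Bar B sits flat in the near groove (ends at about (470,160) and (590,280)), and the pot is untouched at (428,390). Now bar A.

```bash
python3 -m crank '[{"dp":[0.0027,0,0.04],"delta_rot":[0,0,0],"fingers":0.6},{"dp":[0,0,0.05],"delta_rot":[0,0,0],"fingers":0.6},{"dp":[0,0,0.05],"delta_rot":[0,0,0],"fingers":0.6},{"dp":[0,0,0.0358],"delta_rot":[0,0,0],"fingers":0.6},{"dp":[0,0,0],"delta_rot":[0,0,0],"fingers":0.3},{"dp":[0,0,0],"delta_rot":[0,0,0],"fingers":0},{"dp":[0,0,0],"delta_rot":[0,0,0],"fingers":-0.3},{"dp":[0,0,0],"delta_rot":[0,0,0],"fingers":-0.6},{"dp":[0,0,0],"delta_rot":[0,0,0],"fingers":-0.6},{"dp":[0,0,0],"delta_rot":[0,0,0],"fingers":-0.6},{"dp":[0,0,0],"delta_rot":[0,0,0],"fingers":-0.6},{"dp":[0,0,0],"delta_rot":[0,0,0],"fingers":-0.6}]' 50; python3 plan.py 0.4515 0.0724 -11 0.027; python3 -m crank '[{"dp":[0,0,-0.04],"delta_rot":[0,0,0],"fingers":-0.6},{"dp":[0,0,-0.06],"delta_rot":[0,0,0],"fingers":-0.6},{"dp":[0,0,-0.06],"delta_rot":[0,0,0],"fingers":-0.6},{"dp":[0,0,-0.06],"delta_rot":[0,0,0],"fingers":-0.6},{"dp":[0,0,-0.06],"delta_rot":[0,0,0],"fingers":-0.6},{"dp":[0,0,0],"delta_rot":[0,0,0],"fingers":-0.6}]'; python3 plan.py 0.629 0.1955 -14.2 0.17
```

```text
t: 27.65
tcp_pos: [0.4512, 0.072, 0.0822]
tool_rot: [0.995, -0.096, 0.001, -0.0]
force: [-0.7, 1.8, 6.9]
finger_gap: 0.315
gripper_force: 51.1
t 27.6 gp [0.4513 0.072  0.0282] psi -11.0 gap 0.315 F [-0.7  1.8  6.9]
rot [-0.0001 -0.0005  0.    ] rows 1 | dp [ 0.0005 -0.0009  0.0023] rows>= 1
t: 28.15
tcp_pos: [0.4527, 0.072, 0.226]
tool_rot: [0.995, -0.096, 0.006, -0.0]
force: [0.6, -0.7, 0.1]
finger_gap: 0.317
gripper_force: 50.2
t 28.1 gp [0.4533 0.0719 0.172 ] psi -11.0 gap 0.317 F [ 0.6 -0.7  0.1]
rot [-0.0002 -0.0018  0.009 ] rows 1 | dp [ 0.2812 -0.326   0.0039] rows>= 6
```

```bash
python3 -m crank '[{"dp":[0,0,0],"delta_rot":[0,0,0.009],"fingers":-0.6},{"dp":[0.0352,-0.0408,0],"delta_rot":[0,0,0],"fingers":-0.6},{"dp":[0.0352,-0.0408,0],"delta_rot":[0,0,0],"fingers":-0.6},{"dp":[0.0352,-0.0408,0],"delta_rot":[0,0,0],"fingers":-0.6},{"dp":[0.0352,-0.0408,0],"delta_rot":[0,0,0],"fingers":-0.6},{"dp":[0.0352,-0.0408,0],"delta_rot":[0,0,0],"fingers":-0.6},{"dp":[0.0352,-0.0408,0],"delta_rot":[0,0,0],"fingers":-0.6},{"dp":[0.0352,-0.0408,0],"delta_rot":[0,0,0],"fingers":-0.6},{"dp":[0.0352,-0.0408,0],"delta_rot":[0,0,0],"fingers":-0.6},{"dp":[0,0,0.03],"delta_rot":[0,0,0],"fingers":-0.6},{"dp":[0,0,0.05],"delta_rot":[0,0,0],"fingers":-0.6},{"dp":[0,0,0.02],"delta_rot":[0,0,0],"fingers":-0.6}]'; python3 -m crank '[{"dp":[0,0,0],"delta_rot":[0,0,0],"fingers":-0.6},{"dp":[0,0,0],"delta_rot":[0,0,0],"fingers":-0.6},{"dp":[0,0,0],"delta_rot":[0,0,0],"fingers":-0.6}]'; python3 plan.py 0.629 0.1955 -14.2 0.0335
```

```text
t: 29.15
tcp_pos: [0.6252, 0.1956, 0.1674]
tool_rot: [0.992, -0.124, -0.003, 0.001]
force: [-1.6, 0.7, -0.9]
finger_gap: 0.321
gripper_force: 50.2
t: 29.4
tcp_pos: [0.6273, 0.1954, 0.1717]
tool_rot: [0.992, -0.124, 0.001, -0.0]
force: [-0.2, 0.3, 0.2]
finger_gap: 0.32
gripper_force: 50.2
t 29.4 gp [0.6274 0.1954 0.1177] psi -14.3 gap 0.320 F [-0.2  0.3  0.2]
rot [-0.0001 -0.0002 -0.0002] rows 1 | dp [ 0.0032 -0.001   0.1684] rows>= 1
```

```bash
python3 -m crank '[{"dp":[0.003,0,0.04],"delta_rot":[0,0,0],"fingers":-0.6},{"dp":[0,0,0.04],"delta_rot":[0,0,0],"fingers":-0.6},{"dp":[0,0,0.03],"delta_rot":[0,0,0],"fingers":-0.6},{"dp":[0,0,0.02],"delta_rot":[0,0,0],"fingers":-0.6},{"dp":[0,0,0.014],"delta_rot":[0,0,0],"fingers":-0.6},{"dp":[0,0,0.01],"delta_rot":[0,0,0],"fingers":-0.6},{"dp":[0,0,0.006],"delta_rot":[0,0,0],"fingers":-0.6},{"dp":[0,0,0.003],"delta_rot":[0,0,0],"fingers":-0.6},{"dp":[0,0,0.003],"delta_rot":[0,0,0],"fingers":-0.6},{"dp":[0,0,0.002],"delta_rot":[0,0,0],"fingers":-0.6},{"dp":[0,0,0],"delta_rot":[0,0,0],"fingers":-0.6},{"dp":[0,0,0],"delta_rot":[0,0,0],"fingers":-0.6}]'; python3 plan.py 0.629 0.1955 -14.2 0.0335
```

```text
t: 30.4
tcp_pos: [0.629, 0.1954, 0.0882]
tool_rot: [0.992, -0.124, 0.001, -0.0]
force: [-1.4, -0.2, 4.9]
finger_gap: 0.317
gripper_force: 50.8
t 30.4 gp [0.6291 0.1954 0.0342] psi -14.2 gap 0.317 F [-1.4 -0.2  4.9]
rot [-0.0001 -0.0002 -0.0001] rows 1 | dp [-0.     -0.0003  0.0015] rows>= 1
```

```bash
python3 -m crank '[{"dp":[0,0,0],"delta_rot":[0,0,0],"fingers":-0.25},{"dp":[0,0,0],"delta_rot":[0,0,0],"fingers":-0.15},{"dp":[0,0,0],"delta_rot":[0,0,0],"fingers":-0.1},{"dp":[0,0,0],"delta_rot":[0,0,0],"fingers":-0.1},{"dp":[0,0,-0.03],"delta_rot":[0,0,0],"fingers":-0.1},{"dp":[0,0,-0.06],"delta_rot":[0,0,0],"fingers":-0.1},{"dp":[0,0,-0.07],"delta_rot":[0,0,0],"fingers":0},{"dp":[0,0,-0.07],"delta_rot":[0,0,0],"fingers":0},{"dp":[-0.06,0.03,-0.03],"delta_rot":[0,0,0],"fingers":0},{"dp":[-0.06,0.03,-0.03],"delta_rot":[0,0,0],"fingers":0},{"dp":[-0.06,0.04,0],"delta_rot":[0,0,0],"fingers":0},{"dp":[-0.06,0.04,0],"delta_rot":[0,0,0],"fingers":0}]'; python3 -m crank '[{"dp":[-0.05,0.04,0],"delta_rot":[0,0,0],"fingers":0},{"dp":[-0.05,0.04,0],"delta_rot":[0,0,0],"fingers":0},{"dp":[0,0,0],"delta_rot":[0,0,0],"fingers":0},{"dp":[0,0,0],"delta_rot":[0,0,0],"fingers":0}]'
python3 - <<'E'
from station import manip
import cv2
p,d=manip.snapshot("scene"); p=p[:,:,::-1]; cv2.imwrite("pics/s7.png",cv2.resize(p[90:440,130:500],None,fx=1.7,fy=1.7,interpolation=cv2.INTER_CUBIC))
p,d=manip.snapshot("top"); p=p[:,:,::-1]
cv2.imwrite("pics/t7.png",cv2.resize(cv2.vconcat([p[145:295,140:300],p[145:295,430:590-80+80]]),None,fx=2,fy=2) if 0 else cv2.resize(cv2.hconcat([p[150:280,140:290],p[210:340,435:515]]),None,fx=3.4,fy=3.4,interpolation=cv2.INTER_CUBIC))
E
```

```text
t: 31.4
tcp_pos: [0.4941, 0.1568, 0.2331]
tool_rot: [0.992, -0.124, 0.002, -0.0]
force: [0.1, -1.2, -0.2]
finger_gap: 0.5
gripper_force: 0.0
t: 31.73
tcp_pos: [0.435, 0.13, 0.2321]
tool_rot: [0.992, -0.124, -0.001, 0.0]
force: [0.5, 0.6, 0.6]
finger_gap: 0.499
gripper_force: 0.0
```

View pics/s7.png

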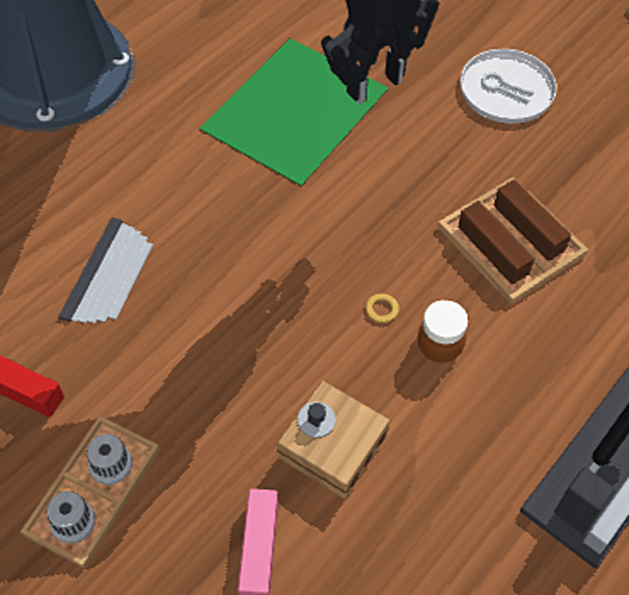

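View pics/t7.png

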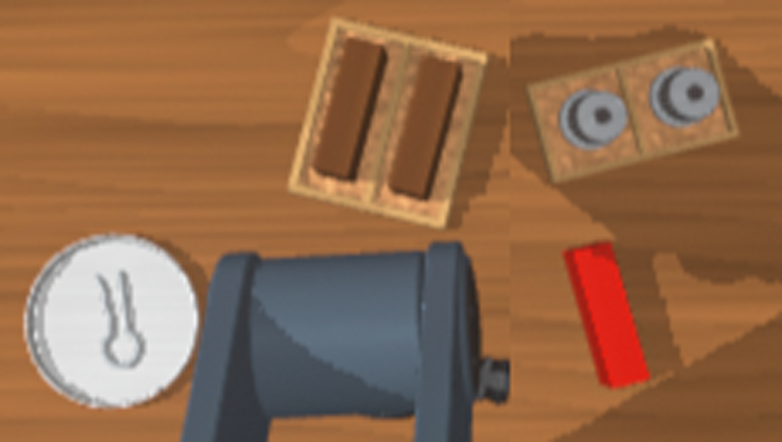

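Everything is in place: clip at (118,319), bars in both grooves, nuts upright in both bays, pot unmoved. One numeric check, then hand in.

Run:
```python
from h import *
def P(x,y,z,u0,v0,x0=0): return px2w("top",u0+(x-x0+.5)/3.4-.5,v0+(y+.5)/3.4-.5,z)[:2]
def rel(p,c,a): a=np.radians(a);d=p-c; return (np.array([[np.cos(a),np.sin(a)],[-np.sin(a),np.cos(a)]])@d*1000).round(1)
for h in[(603,116),(695,93)]: print("nut",rel(P(*h,.042,435,210,510),np.array([.4776,-.3646]),13.3))
for q in[[(345,38),(388,47),(349,181),(313,172)],[(420,57),(462,67),(428,199),(389,190)]]:
    print("bar",rel(np.mean([P(*c,.039,140,150) for c in q],0),np.array([.6221,.1676]),-14.2))
print("clip",(P(119,319,.0055,140,150)-P(112,321,.012,140,150))*1000)
```

```text
nut [ 1.  31.4]
nut [  1.3 -35.5]
bar [-1.7 26.1]
bar [ -2.  -30.1]
clip [ 1.91098898 -3.20613224]
```

```bash
python3 -c "
from station import manip
print(manip.sign_off())"
```

```text
the job is handed in; nothing more can be done
None
```

I handed the job in at about 32 s, and the last pictures showed every part in place: the clip flat near the middle of the dish, both nuts upright in their bays, both bars in their grooves and the pot unmoved; sign-off returned no verdict.

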